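# Pair the repaired green call button with its receiver

### The job

Pair the repaired green call button with its receiver: with your fingertips lightly press the white key on the black receiver, keep it down for two seconds and let it come back up, then lightly press the cap of the green call button until it goes down, and withdraw so that it springs up again. Do not press the orange key or the red or blue call button, and do not lift, tip or push about anything on the desk.

Things in the scene. Friction and masses are not known exactly. Their poses are not given: they have to be found in the camera images.
- green_puck: the call button with the green cap (to be paired): loose round grey puck, 76 mm diameter, 24 mm tall (38 mm with its cap), about 0.4 kg, standing on the desk; origin at the centre of its underside, z up; its yaw means nothing
- green_cap_top (a point): centre of the top of the green cap, a nearly flat round push cap of 42 mm diameter standing 14 mm above the puck (38 mm above the desk); goes down with the cap
- green_cap (a joint): how far the green cap is pushed down, m: 0 up, 0.006 fully down. Springs back by itself; about 1.2 N to start, 6 N fully down; counts as pressed from 0.003
- red_puck: the call button with the red cap (to be left alone): loose round grey puck, 76 mm diameter, 24 mm tall (38 mm with its cap), about 0.4 kg, standing on the desk; origin at the centre of its underside, z up; its yaw means nothing
- red_cap_top (a point): centre of the top of the red cap, a nearly flat round push cap of 42 mm diameter standing 14 mm above the puck (38 mm above the desk); goes down with the cap
- red_cap (a joint): how far the red cap is pushed down, m: 0 up, 0.006 fully down. Springs back by itself; about 1.2 N to start, 6 N fully down; counts as pressed from 0.003
- blue_puck: the call button with the blue cap (to be left alone): loose round grey puck, 76 mm diameter, 24 mm tall (38 mm with its cap), about 0.4 kg, standing on the desk; origin at the centre of its underside, z up; its yaw means nothing
- blue_cap_top (a point): centre of the top of the blue cap, a nearly flat round push cap of 42 mm diameter standing 14 mm above the puck (38 mm above the desk); goes down with the cap
- blue_cap (a joint): how far the blue cap is pushed down, m: 0 up, 0.006 fully down. Springs back by itself; about 1.2 N to start, 6 N fully down; counts as pressed from 0.003
- receiver: the receiver: loose flat black box 100 (its x) x 150 (its y) x 32 mm, about 0.8 kg, with a folded-down aerial along its far edge (to 63 mm from the centre along its x, 23 mm high); origin at the centre of its underside, z up
- pair_key_top (a point): centre of the top of the receiver's white round key (the pairing key, to be held): 36 mm diameter, 13 mm above the receiver's top face (45 mm above the desk), at y = +42 mm in the receiver's frame; goes down with the key
- pair_key (a joint): how far the white key is pushed down, m: 0 up, 0.006 fully down. Springs back by itself; about 1.2 N to start, 6 N fully down; counts as pressed from 0.003
- erase_key_top (a point): centre of the top of the receiver's orange round key (the erase key, to be left alone): 36 mm diameter, 13 mm above the receiver's top face (45 mm above the desk), at y = -42 mm in the receiver's frame; goes down with the key
- erase_key (a joint): how far the orange key is pushed down, m: 0 up, 0.006 fully down. Springs back by itself; about 1.2 N to start, 6 N fully down; counts as pressed from 0.003
- usb_stick: loose black memory stick lying on the desk, 17 x 50 x 8 mm; origin at the centre of its underside; to be left alone
- heatsink: loose aluminium finned heat sink, 40 x 40 x 26 mm; origin at the centre of its underside; to be left alone
- flush_cutters: loose flush cutters with red handles lying on the desk, 48 x 130 x 11 mm; origin at the centre of their underside; to be left alone
Things that resemble listed ones, but are neither listed nor needed, are in the scene too. What is shaped like the green_puck but brown or turquoise is not meant.

How it is judged (in metres and radians):
On the way, in this order (a step that is already met when the one before it is completed fails the run):
1. the receiver's white key is held down with the fingertips (value of joint pair_key above 0.003 m and contact force between the fingers and receiver above 0.3 N), for 1.2 s.
2. the white key has come back up (value of joint pair_key below 0.001 m), for 0.1 s.
3. the green call button is pressed with the fingertips (value of joint green_cap above 0.003 m and contact force between the fingers and green_puck above 0.3 N), for 0.1 s.
At the end, for the whole second after the job is handed in: All keys and caps are up again (within 1 mm), the receiver and the green call button stand level within 15 mm of where they were, and everything else is at rest within 10 mm of where it was (value of joint each of pair_key, erase_key, green_cap, red_cap, blue_cap below 0.001 m and distance of each of green_puck, receiver from where it was at the start of the episode below 0.015 m and distance of each of red_puck, blue_puck, usb_stick, heatsink, flush_cutters from where it was at the start of the episode below 0.01 m and angle between each of green_puck, receiver, red_puck, blue_puck's own z axis and vertical below 0.05 rad and linear speed of each of green_puck, receiver, red_puck, blue_puck, usb_stick, heatsink, flush_cutters below 0.02 m/s); the robot touches nothing.
It fails at once if the orange key, the red call button or the blue call button is pressed (value of joint any of red_cap, blue_cap, erase_key above 0.0015 m).
It fails at once if the receiver or the green call button is pressed harder than 30 N (contact force between the fingers and green_puck above 30 N or contact force between the fingers and receiver above 30 N).
It fails at once if the receiver or a call button is lifted or tipped (height (world z) of any of green_puck, receiver, red_puck, blue_puck above 0.008 m or angle between any of green_puck, receiver, red_puck, blue_puck's own z axis and vertical above 0.15 rad).
It fails at once if the receiver or the green call button is shifted more than 15 mm (distance of any of green_puck, receiver from where it was at the start of the episode above 0.015 m).
It fails at once if another thing is moved more than 10 mm (distance of any of red_puck, blue_puck, usb_stick, heatsink, flush_cutters from where it was at the start of the episode above 0.01 m).
It also fails if it takes over 45 s, if anything falls off the work surface, if the arm or the gripper's body presses on something with over 40 N, if the wrist force passes 120 N, or if a joint passes its speed limit or range.

### The arm

A 6-joint arm with a two-finger parallel gripper is mounted at the origin on a cart in front of the work surface, level with it; the furniture and walls round the work are solid. World frame = base frame: x ahead of the robot, y to its left, z up, the work surface at z = 0. Lengths are in mm, angles in rad, forces in N, time in s.
With the tool pointing down it reaches from about 350 to 875 mm from the base axis. Payload 4.2 kg.
Tool frame: the origin (TCP) lies midway between the tips of the shut fingers; the grasp point (between the pads) lies 19 mm behind it; z points along the fingers, y is the line along which they close (so a half turn about z gives the same grasp; the last joint's range is limited). The gripper opens to 85 mm and grips with 20 to 120 N. Pads are 22 mm wide; open, the fingers measure 114 mm over their backs; the gripper's body (76 mm by 85 mm) begins 54 mm behind the grasp point. The pads swing forward as they close: fully open they stand 13 mm farther back than shut.
Start: joints at [1.544, 0.385, 0.008, 0, -1.194, -0.259], TCP at [176.171, 599.636, 231.312] pointing down, gripper open.
Joint ranges: [-3.14, 3.14], [-1.21, 2.06], [-1.07, 1.41], [-3.16, 2.05], [-2.99, -0.16], [-3.1, 3.1]. Speed limits (rad/s): [2.79, 2.79, 3.14, 3.14, 3.14, 3.14].

### API

Orientations are given as a unit quaternion [x, y, z, w].
In Python, from bench import arm gives the robot as it stands. The module is installed in compiled form; this text tells all that it offers.
- The arm moves only by the shell command python3 -m handwheel 'ROWS' [OPENING]. ROWS is JSON, a list of rows, each an object of numbers: "x", "y", "z": the shift along the world's x, y, z each as a share of 20 cm, from -1 to 1; "ax", "ay", "az": the turn, a rotation vector about the world's x, y, z each as a share of 90 degrees, from -1 to 1. In form: [{"x": .., "y": .., "z": .., "ax": .., "ay": .., "az": ..}, ...]. A call has exactly 8 rows; each row shifts and turns the commanded pose from where the row before left it; what a row does not reach is not made up. A row lasts 1/10 s, in which the tool goes at most 50 mm and 8.59 degrees, less where a joint would pass 70% of its speed; a pose out of reach is approached as far as the arm can. A call with a number of a shift or a turn outside -1 to 1 is refused whole. A call with a gripper value outside its range is refused whole. OPENING is the opening, from -1 (shut) to 1 (fully open), set as the call begins (- or left out, the last holds). The fingers move at their own pace and stop on an object; the grip force is fixed at half the most. Time passes only in rows, so rows that do not move let the fingers close, or fill a call up. It gives the time, the measured TCP pose, the force, the opening and the grip force at its end, in the units of the state.
- arm.read_state(): the state, without advancing time (a new reading comes with each control period).
- arm.get_image(name): name is "scene" or "top"; returns the picture (384x512x3 uint8, red, green, blue); there is no depth.
- arm.camera_params(name): a dict with "K" (3x3 intrinsics, pixels), "position" and "orientation" of the camera in the world. Camera axes: x right, y down, z forward; pixel columns grow to the right and rows downward; lengths in mm; the calibration is good to about 2 mm. A picture is of the moment at which its call begins. camera_params takes no time and is no camera call.
- arm.job_done(): hands the job in; it is judged then, once.
The state is a dict: "clock": time; "joints": joint angles; "joint_vel": joint speeds; "joint_efforts": joint torques, N m; "position": TCP position; "ee_rot": TCP orientation; "contact_force": force on the tool from outside, world axes, zero at the start; "wrist_torque": the same for the moment, N m; "gripper_width": finger opening in mm; "grasp_force": force on a finger pad.
Only numpy, scipy, OpenCV 4.12 (cv2) and the standard library are available. Lean on these libraries where they do the work, as an engineer would, in place of code of your own. Each camera call takes 0.05 s, during which the arm holds its last target. There are 200 camera calls.

## Working session

There is one attempt and no reset: what is moved stays moved. The work goes in short steps, Python scripts to look and compute and a shell command to move; the robot and the scene stay as the last step left them, time stands still between calls to the robot, and variables do not carry over. Pictures are saved under pics/ and viewed, at most 10 in all, crops included, and the job is handed in when it is done.

```bash
mkdir -p pics
python3 - <<'E'
from bench import arm
import cv2
for n in("top","scene"):
    cv2.imwrite(f"pics/{n}0.png",arm.get_image(n)[:,:,::-1]); print(arm.camera_params(n))
print(arm.read_state())
E
```

```text
{'K': array([[354.07109132,   0.        , 258.37076031],
       [  0.        , 354.07109132, 191.9597611 ],
       [  0.        ,   0.        ,   1.        ]]), 'position': array([ 448.86809697,  149.90846466, 1110.01131661]), 'orientation': array([-0.70224967,  0.7109144 , -0.03181747,  0.02082708])}
{'K': array([[442.52336908,   0.        , 259.87588498],
       [  0.        , 442.52336908, 194.10529377],
       [  0.        ,   0.        ,   1.        ]]), 'position': array([-129.55686575, 1056.63945917,  575.40965714]), 'orientation': array([-0.26065123,  0.79659838, -0.52279611,  0.15548695])}
{'clock': 0.1, 'joints': array([ 1.54361815e+00,  3.85496136e-01,  6.76359445e-03, -4.52361856e-04,
       -1.19401066e+00, -2.58640004e-01]), 'joint_vel': array([-0.00064933, -0.00080682,  0.00067996,  0.00113605, -0.00046023,
        0.00048326]), 'joint_efforts': array([-6.59785437e-04, -3.93316877e+01,  1.88930333e+01,  4.19796735e+00,
       -2.57431275e-03,  1.15846564e-06]), 'position': array([176.02166066, 599.15341715, 230.31888769]), 'ee_rot': array([ 9.89793487e-01, -1.42505651e-01, -9.64216344e-05,  9.91204161e-04]), 'contact_force': array([-0.78142631, -0.01794416,  0.05460504]), 'wrist_torque': array([ 0.05824243, -0.01626208, -0.01619402]), 'grasp_force': 0.0, 'gripper_width': 85.19911772312545}
```

View pics/top0.png

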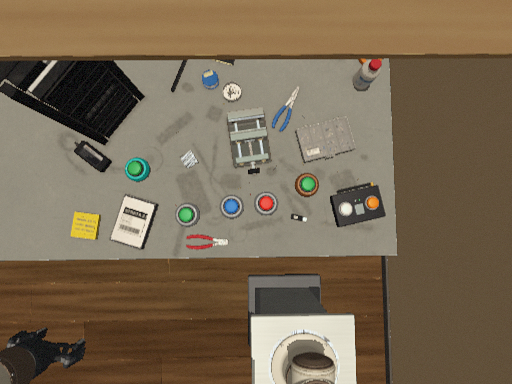

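View pics/scene0.png

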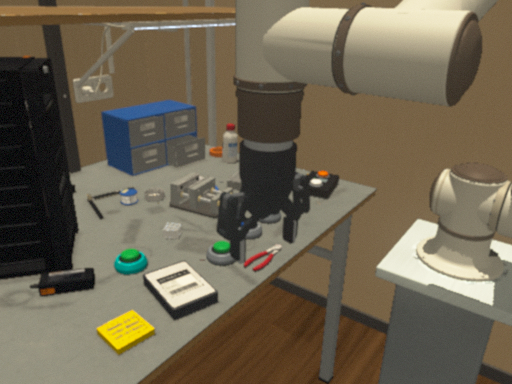

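The top view shows the grey puck with the green cap at about (187,214). The lookalikes are the turquoise one at (138,169) and the brown one at (307,184). Blue is at (232,206), red at (265,203), the receiver's white key at (346,209) and its orange key at (372,202). Next I'll locate them by colour.

```bash
cat > h.py <<'E'
from bench import arm
import cv2, numpy as np
from scipy.spatial.transform import Rotation as R
def world(n,uv,z):
    p=arm.camera_params(n); d=R.from_quat(p["orientation"]).apply(np.linalg.inv(p["K"])@[*uv,1]); o=p["position"]
    return o+d*(z-o[2])/d[2]
def proj(n,X):
    p=arm.camera_params(n); c=p["K"]@R.from_quat(p["orientation"]).inv().apply(np.array(X)-p["position"]); return c[:2]/c[2]
def blob(im,uv,lo,hi,r=16):
    x0,y0=uv[0]-r,uv[1]-r
    m=cv2.inRange(cv2.cvtColor(im[y0:y0+2*r,x0:x0+2*r],cv2.COLOR_BGR2HSV),lo,hi)
    n,l,s,c=cv2.connectedComponentsWithStats(m); i=1+s[1:,4].argmax()
    return c[i]+[x0,y0],s[i]
E
python3 - <<'E'
from h import *
im=cv2.imread("pics/top0.png"); sc=cv2.imread("pics/scene0.png")
S={"green":((187,214),(40,90,60),(85,255,255),38),"white":((346,209),(0,0,170),(180,60,255),45),"orange":((372,202),(5,150,120),(22,255,255),45),
"blue":((232,206),(95,100,60),(130,255,255),38),"red":((265,203),(0,120,60),(6,255,255),38)}
for k,(uv,lo,hi,z) in S.items():
    c,s=blob(im,uv,lo,hi); w=world("top",c,z); print(k,c.round(1),s,w.round(1),"->scene",proj("scene",w).round(1))
c,s=blob(sc,(221,247),(40,90,60),(85,255,255)); print("scene green",c,s,world("scene",c,38))
c,s=blob(sc,(317,182),(0,0,160),(180,50,255),10); print("scene white",c,s,world("scene",c,45))
cv2.imwrite("pics/crop.png",np.hstack([cv2.resize(im[180:260,160:260],(400,320),interpolation=2),cv2.resize(im[170:250,290:390],(400,320),interpolation=2)]))
E
```

```text
green [185.4 214.4] [  8  10  14  14 158] [463.6 353.4  38. ] ->scene [221.8 243.6]
white [345.9 208.4] [ 11  10  11  12 111] [ 475.5 -130.6   45. ] ->scene [315.7 180.1]
orange [372.4 202.3] [ 11  11  12  11 107] [ 492.9 -211.7   45. ] ->scene [322.7 171.8]
blue [230.8 205.8] [  8   9  14  14 150] [487.7 216.5  38. ] ->scene [248. 220.]
red [265.7 202.6] [ 10   9  14  14 156] [496.2 110.8  38. ] ->scene [267.9 205.7]
scene green [221.41111111 246.47222222] [  8  10  18  12 180] [455.75212943 364.12357588  38.        ]
scene white [316.         181.26785714] [ 4  7 11  6 56] [ 469.76871287 -122.38203952   45.        ]
```

View pics/crop.png

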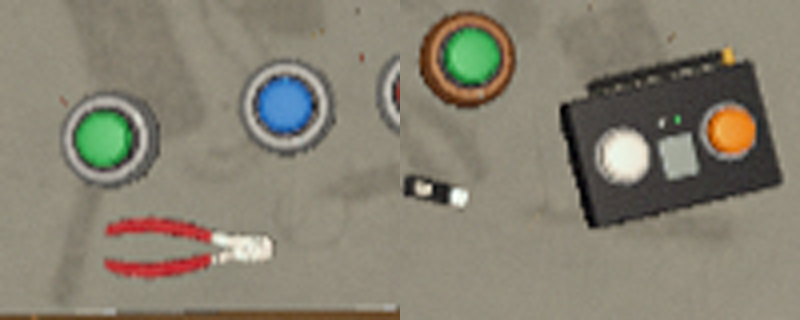

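White and orange measure 83 mm apart against 84 mm nominal, so the top view is good. I'll take white at about (474,-130) and green at about (462,355). Now I'll shut the fingers and travel high.

```bash
python3 -m handwheel '[{"x":0.175,"y":-0.15},{"x":0.175,"y":-0.15},{"x":0.175,"y":-0.15},{"x":0.175,"y":-0.15},{"x":0.175,"y":-0.15},{"x":0.175,"y":-0.15},{"x":0.175,"y":-0.15},{"x":0.175,"y":-0.15}]' -1
python3 -m handwheel '[{"y":-0.2},{"y":-0.2},{"y":-0.2},{"y":-0.2},{"y":-0.2},{"y":-0.2},{"y":-0.2},{"y":-0.2}]' -1
```

```text
invalid input at $[0]: expected keys x, y, z, ax, ay, az
invalid input at $[0]: expected keys x, y, z, ax, ay, az
```

```bash
python3 -m handwheel '[{"x":0.175,"y":-0.15,"z":0,"ax":0,"ay":0,"az":0},{"x":0.175,"y":-0.15,"z":0,"ax":0,"ay":0,"az":0},{"x":0.175,"y":-0.15,"z":0,"ax":0,"ay":0,"az":0},{"x":0.175,"y":-0.15,"z":0,"ax":0,"ay":0,"az":0},{"x":0.175,"y":-0.15,"z":0,"ax":0,"ay":0,"az":0},{"x":0.175,"y":-0.15,"z":0,"ax":0,"ay":0,"az":0},{"x":0.175,"y":-0.15,"z":0,"ax":0,"ay":0,"az":0},{"x":0.175,"y":-0.15,"z":0,"ax":0,"ay":0,"az":0}]' -1
```

```text
clock: 0.9
position: [457.1, 358.1, 231.0]
ee_rot: [0.99, -0.142, -0.0, 0.0]
contact_force: [0.7, 1.7, 0.9]
gripper_width: -0.1
grasp_force: 0.0
```

```bash
python3 -m handwheel '[{"x":0.01,"y":-0.2,"z":0,"ax":0,"ay":0,"az":0},{"x":0.01,"y":-0.2,"z":0,"ax":0,"ay":0,"az":0},{"x":0.01,"y":-0.2,"z":0,"ax":0,"ay":0,"az":0},{"x":0.01,"y":-0.2,"z":0,"ax":0,"ay":0,"az":0},{"x":0.01,"y":-0.2,"z":0,"ax":0,"ay":0,"az":0},{"x":0.01,"y":-0.2,"z":0,"ax":0,"ay":0,"az":0},{"x":0.01,"y":-0.2,"z":0,"ax":0,"ay":0,"az":0},{"x":0.01,"y":-0.2,"z":0,"ax":0,"ay":0,"az":0}]' && python3 -m handwheel '[{"x":0,"y":-0.2,"z":0,"ax":0,"ay":0,"az":0},{"x":0,"y":-0.2,"z":0,"ax":0,"ay":0,"az":0},{"x":0,"y":-0.2,"z":0,"ax":0,"ay":0,"az":0},{"x":0,"y":-0.2,"z":0,"ax":0,"ay":0,"az":0},{"x":0,"y":-0.05,"z":-0.2,"ax":0,"ay":0,"az":0},{"x":0,"y":0,"z":-0.2,"ax":0,"ay":0,"az":0},{"x":0,"y":0,"z":-0.2,"ax":0,"ay":0,"az":0},{"x":0,"y":0,"z":0,"ax":0,"ay":0,"az":0}]'
```

```text
clock: 1.7
position: [471.6, 38.0, 231.1]
ee_rot: [0.99, -0.142, -0.0, 0.0]
contact_force: [1.6, 0.0, 0.3]
gripper_width: 0.1
grasp_force: 0.0
clock: 2.5
position: [467.6, -130.5, 106.4]
ee_rot: [0.99, -0.143, -0.006, 0.001]
contact_force: [0.1, 0.3, 0.5]
gripper_width: -0.0
grasp_force: 0.0
```

```bash
python3 -m handwheel '[{"x":0,"y":0,"z":-0.1,"ax":0,"ay":0,"az":0},{"x":0,"y":0,"z":-0.05,"ax":0,"ay":0,"az":0},{"x":0,"y":0,"z":0,"ax":0,"ay":0,"az":0},{"x":0,"y":0,"z":0,"ax":0,"ay":0,"az":0},{"x":0,"y":0,"z":0,"ax":0,"ay":0,"az":0},{"x":0,"y":0,"z":0,"ax":0,"ay":0,"az":0},{"x":0,"y":0,"z":0,"ax":0,"ay":0,"az":0},{"x":0,"y":0,"z":0,"ax":0,"ay":0,"az":0}]'
python3 - <<'E'
from h import *
t=arm.get_image("top")[:,:,::-1]; s=arm.get_image("scene")[:,:,::-1]
p=arm.read_state()["position"]; print(p, proj("scene",p),proj("top",p))
a,b=t[170:250,290:390],s[140:220,270:370]
cv2.imwrite("pics/w1.png",np.hstack([cv2.resize(i,(400,320),interpolation=2) for i in (a,b)]))
E
```

```text
clock: 3.3
position: [472.3, -130.3, 81.7]
ee_rot: [0.99, -0.142, 0.0, -0.0]
contact_force: [-0.4, -0.1, -0.1]
gripper_width: 0.3
grasp_force: 0.0
[ 472.21302976 -130.36693282   81.45391038] [317.40867739 169.71742992] [349.10742287 209.14163611]
```

View pics/w1.png

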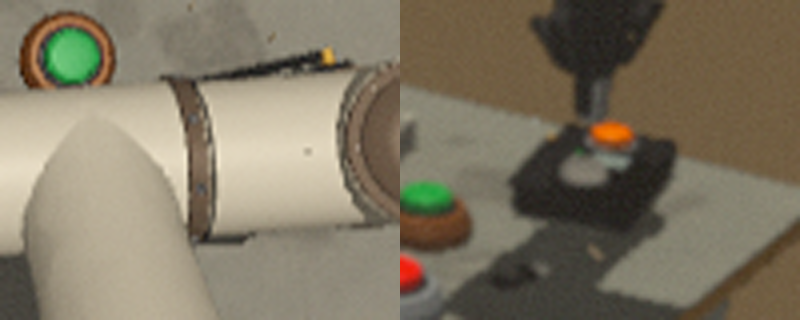

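The tip at scene (318,169) matches its projection and stands over the white key at (316,182). I'll lower in small steps until contact.

```bash
python3 -m handwheel '[{"x":0.005,"y":0,"z":-0.05,"ax":0,"ay":0,"az":0},{"x":0,"y":0,"z":-0.05,"ax":0,"ay":0,"az":0},{"x":0,"y":0,"z":-0.05,"ax":0,"ay":0,"az":0},{"x":0,"y":0,"z":-0.015,"ax":0,"ay":0,"az":0},{"x":0,"y":0,"z":0,"ax":0,"ay":0,"az":0},{"x":0,"y":0,"z":0,"ax":0,"ay":0,"az":0},{"x":0,"y":0,"z":0,"ax":0,"ay":0,"az":0},{"x":0,"y":0,"z":0,"ax":0,"ay":0,"az":0}]'
```

```text
clock: 4.2
position: [473.4, -130.4, 48.7]
ee_rot: [0.99, -0.142, 0.0, -0.0]
contact_force: [-0.4, -0.2, -0.3]
gripper_width: 0.0
grasp_force: 0.0
```

```bash
python3 -m handwheel '[{"x":0,"y":0,"z":-0.01,"ax":0,"ay":0,"az":0},{"x":0,"y":0,"z":-0.01,"ax":0,"ay":0,"az":0},{"x":0,"y":0,"z":-0.005,"ax":0,"ay":0,"az":0},{"x":0,"y":0,"z":0,"ax":0,"ay":0,"az":0},{"x":0,"y":0,"z":0,"ax":0,"ay":0,"az":0},{"x":0,"y":0,"z":0,"ax":0,"ay":0,"az":0},{"x":0,"y":0,"z":0,"ax":0,"ay":0,"az":0},{"x":0,"y":0,"z":0,"ax":0,"ay":0,"az":0}]'
```

```text
clock: 5.0
position: [473.4, -130.4, 43.4]
ee_rot: [0.99, -0.142, 0.0, -0.0]
contact_force: [-0.1, 0.0, 2.4]
gripper_width: 0.0
grasp_force: 1.2
```

The 2.4 N reading puts the key about 1.5 mm down. I'll go 3 mm further and hold.

```bash
python3 -m handwheel '[{"x":0,"y":0,"z":-0.01,"ax":0,"ay":0,"az":0},{"x":0,"y":0,"z":-0.005,"ax":0,"ay":0,"az":0},{"x":0,"y":0,"z":0,"ax":0,"ay":0,"az":0},{"x":0,"y":0,"z":0,"ax":0,"ay":0,"az":0},{"x":0,"y":0,"z":0,"ax":0,"ay":0,"az":0},{"x":0,"y":0,"z":0,"ax":0,"ay":0,"az":0},{"x":0,"y":0,"z":0,"ax":0,"ay":0,"az":0},{"x":0,"y":0,"z":0,"ax":0,"ay":0,"az":0}]'
```

```text
clock: 5.8
position: [473.3, -130.4, 40.4]
ee_rot: [0.99, -0.142, 0.0, -0.0]
contact_force: [-0.4, 0.5, 5.1]
gripper_width: 0.2
grasp_force: 2.4
```

```bash
Z='' ; python3 -m handwheel '[{"x":0,"y":0,"z":0,"ax":0,"ay":0,"az":0},{"x":0,"y":0,"z":0,"ax":0,"ay":0,"az":0},{"x":0,"y":0,"z":0,"ax":0,"ay":0,"az":0},{"x":0,"y":0,"z":0,"ax":0,"ay":0,"az":0},{"x":0,"y":0,"z":0,"ax":0,"ay":0,"az":0},{"x":0,"y":0,"z":0,"ax":0,"ay":0,"az":0},{"x":0,"y":0,"z":0,"ax":0,"ay":0,"az":0},{"x":0,"y":0,"z":0,"ax":0,"ay":0,"az":0}]' && python3 -m handwheel '[{"x":0,"y":0,"z":0,"ax":0,"ay":0,"az":0},{"x":0,"y":0,"z":0,"ax":0,"ay":0,"az":0},{"x":0,"y":0,"z":0,"ax":0,"ay":0,"az":0},{"x":0,"y":0,"z":0,"ax":0,"ay":0,"az":0},{"x":0,"y":0,"z":0,"ax":0,"ay":0,"az":0},{"x":0,"y":0,"z":0,"ax":0,"ay":0,"az":0},{"x":0,"y":0,"z":0,"ax":0,"ay":0,"az":0},{"x":0,"y":0,"z":0,"ax":0,"ay":0,"az":0}]' && python3 -m handwheel '[{"x":0,"y":0,"z":0.02,"ax":0,"ay":0,"az":0},{"x":0,"y":0,"z":0.05,"ax":0,"ay":0,"az":0},{"x":0,"y":0,"z":0.15,"ax":0,"ay":0,"az":0},{"x":0,"y":0,"z":0.2,"ax":0,"ay":0,"az":0},{"x":0,"y":0,"z":0.2,"ax":0,"ay":0,"az":0},{"x":0,"y":0,"z":0.2,"ax":0,"ay":0,"az":0},{"x":0,"y":0,"z":0,"ax":0,"ay":0,"az":0},{"x":0,"y":0,"z":0,"ax":0,"ay":0,"az":0}]'
```

```text
clock: 6.6
position: [473.3, -130.4, 40.3]
ee_rot: [0.99, -0.142, 0.0, -0.0]
contact_force: [0.7, 1.2, 4.8]
gripper_width: 0.1
grasp_force: 2.4
clock: 7.4
position: [473.3, -130.4, 40.3]
ee_rot: [0.99, -0.142, 0.0, -0.0]
contact_force: [2.1, 1.2, 4.7]
gripper_width: 0.0
grasp_force: 2.4
clock: 8.2
position: [472.1, -130.2, 204.7]
ee_rot: [0.99, -0.143, -0.0, -0.0]
contact_force: [0.1, -0.3, -0.6]
gripper_width: 0.2
grasp_force: 0.0
```

```bash
python3 -m handwheel '[{"x":-0.005,"y":0.2,"z":0,"ax":0,"ay":0,"az":0},{"x":-0.005,"y":0.2,"z":0,"ax":0,"ay":0,"az":0},{"x":-0.005,"y":0.2,"z":0,"ax":0,"ay":0,"az":0},{"x":-0.005,"y":0.2,"z":0,"ax":0,"ay":0,"az":0},{"x":-0.005,"y":0.2,"z":0,"ax":0,"ay":0,"az":0},{"x":-0.005,"y":0.2,"z":0,"ax":0,"ay":0,"az":0},{"x":-0.005,"y":0.2,"z":0,"ax":0,"ay":0,"az":0},{"x":-0.005,"y":0.2,"z":0,"ax":0,"ay":0,"az":0}]' && python3 -m handwheel '[{"x":-0.005,"y":0.2,"z":0,"ax":0,"ay":0,"az":0},{"x":-0.005,"y":0.2,"z":0,"ax":0,"ay":0,"az":0},{"x":-0.005,"y":0.2,"z":0,"ax":0,"ay":0,"az":0},{"x":0,"y":0.2,"z":0,"ax":0,"ay":0,"az":0},{"x":0,"y":0.025,"z":-0.15,"ax":0,"ay":0,"az":0},{"x":0,"y":0,"z":-0.2,"ax":0,"ay":0,"az":0},{"x":0,"y":0,"z":-0.2,"ax":0,"ay":0,"az":0},{"x":0,"y":0,"z":0,"ax":0,"ay":0,"az":0}]' && python3 -m handwheel '[{"x":0,"y":0,"z":-0.1,"ax":0,"ay":0,"az":0},{"x":0,"y":0,"z":0,"ax":0,"ay":0,"az":0},{"x":0,"y":0,"z":0,"ax":0,"ay":0,"az":0},{"x":0,"y":0,"z":0,"ax":0,"ay":0,"az":0},{"x":0,"y":0,"z":0,"ax":0,"ay":0,"az":0},{"x":0,"y":0,"z":0,"ax":0,"ay":0,"az":0},{"x":0,"y":0,"z":0,"ax":0,"ay":0,"az":0},{"x":0,"y":0,"z":0,"ax":0,"ay":0,"az":0}]'
python3 - <<'E'
from h import *
s=arm.get_image("scene")[:,:,::-1]
p=arm.read_state()["position"]; print(p, proj("scene",p), proj("scene",[p[0],p[1],38]))
cv2.imwrite("pics/g1.png",cv2.resize(s[190:290,160:290],None,fx=5,fy=5,interpolation=2))
E
```

```text
clock: 9.0
position: [463.2, 190.2, 202.1]
ee_rot: [0.99, -0.143, -0.002, 0.002]
contact_force: [0.5, 0.3, -0.8]
gripper_width: -0.5
grasp_force: 0.0
clock: 9.8
position: [457.8, 349.9, 86.7]
ee_rot: [0.99, -0.143, -0.005, 0.007]
contact_force: [-0.5, 0.1, -1.1]
gripper_width: -0.0
grasp_force: 0.0
clock: 10.6
position: [462.2, 354.7, 74.6]
ee_rot: [0.99, -0.142, 0.0, -0.0]
contact_force: [0.0, 0.3, 0.3]
gripper_width: 0.1
grasp_force: 0.0
[462.18542929 354.66284598  74.47769105] [221.73022595 230.51099983] [221.88499493 244.00726492]
```

View pics/g1.png

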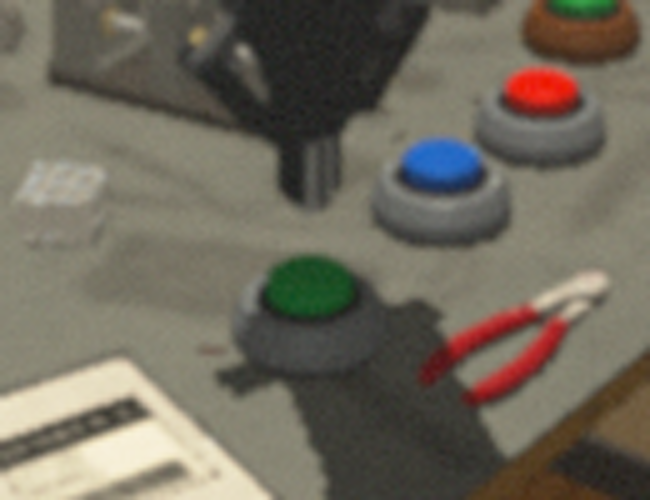

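The tip at (222,231) is above the green cap, which centres at about (222,246); its predicted touch point is (222,244). I'll descend.

```bash
python3 -m handwheel '[{"x":0,"y":0,"z":-0.05,"ax":0,"ay":0,"az":0},{"x":0,"y":0,"z":-0.05,"ax":0,"ay":0,"az":0},{"x":0,"y":0,"z":-0.05,"ax":0,"ay":0,"az":0},{"x":0,"y":0,"z":-0.01,"ax":0,"ay":0,"az":0},{"x":0,"y":0,"z":0,"ax":0,"ay":0,"az":0},{"x":0,"y":0,"z":0,"ax":0,"ay":0,"az":0},{"x":0,"y":0,"z":0,"ax":0,"ay":0,"az":0},{"x":0,"y":0,"z":0,"ax":0,"ay":0,"az":0}]' && python3 -m handwheel '[{"x":0,"y":0,"z":-0.01,"ax":0,"ay":0,"az":0},{"x":0,"y":0,"z":-0.01,"ax":0,"ay":0,"az":0},{"x":0,"y":0,"z":-0.01,"ax":0,"ay":0,"az":0},{"x":0,"y":0,"z":0,"ax":0,"ay":0,"az":0},{"x":0,"y":0,"z":0,"ax":0,"ay":0,"az":0},{"x":0,"y":0,"z":0,"ax":0,"ay":0,"az":0},{"x":0,"y":0,"z":0,"ax":0,"ay":0,"az":0},{"x":0,"y":0,"z":0,"ax":0,"ay":0,"az":0}]'
```

```text
clock: 11.45
position: [462.4, 354.9, 42.8]
ee_rot: [0.99, -0.142, 0.0, -0.0]
contact_force: [-0.5, 0.6, 0.2]
gripper_width: 0.2
grasp_force: 0.0
clock: 12.25
position: [462.2, 354.7, 36.4]
ee_rot: [0.99, -0.142, 0.0, -0.0]
contact_force: [-1.2, 0.1, 2.7]
gripper_width: -0.0
grasp_force: 1.2
```

```bash
python3 -m handwheel '[{"x":0,"y":0,"z":-0.01,"ax":0,"ay":0,"az":0},{"x":0,"y":0,"z":-0.006,"ax":0,"ay":0,"az":0},{"x":0,"y":0,"z":0,"ax":0,"ay":0,"az":0},{"x":0,"y":0,"z":0,"ax":0,"ay":0,"az":0},{"x":0,"y":0,"z":0,"ax":0,"ay":0,"az":0},{"x":0,"y":0,"z":0,"ax":0,"ay":0,"az":0},{"x":0,"y":0,"z":0,"ax":0,"ay":0,"az":0},{"x":0,"y":0,"z":0,"ax":0,"ay":0,"az":0}]'
```

```text
clock: 13.05
position: [462.2, 354.7, 33.2]
ee_rot: [0.99, -0.142, 0.0, -0.0]
contact_force: [-0.5, 0.0, 4.7]
gripper_width: 0.1
grasp_force: 2.5
```

The force is 4.7 N at about 4.8 mm, so the cap is pressed. Now I'll withdraw and check.

```bash
python3 -m handwheel '[{"x":0,"y":0,"z":0.02,"ax":0,"ay":0,"az":0},{"x":0,"y":0,"z":0.05,"ax":0,"ay":0,"az":0},{"x":0,"y":0,"z":0.15,"ax":0,"ay":0,"az":0},{"x":0,"y":0,"z":0.2,"ax":0,"ay":0,"az":0},{"x":0,"y":0,"z":0.2,"ax":0,"ay":0,"az":0},{"x":0,"y":0,"z":0,"ax":0,"ay":0,"az":0},{"x":0,"y":0,"z":0,"ax":0,"ay":0,"az":0},{"x":0,"y":0,"z":0,"ax":0,"ay":0,"az":0}]'
python3 - <<'E'
from h import *
s=arm.get_image("scene")[:,:,::-1]
for n,a in {"green":((221,247),(40,90,60),(85,255,255)),"white":((317,182),(0,0,160),(180,50,255),10)}.items(): print(n,blob(s,*a))
cv2.imwrite("pics/end.png",s)
E
```

```text
clock: 13.85
position: [461.4, 353.9, 156.0]
ee_rot: [0.99, -0.143, -0.001, 0.001]
contact_force: [0.3, 0.1, -0.7]
gripper_width: 0.3
grasp_force: 0.0
green (array([221.48717949, 247.02564103]), array([  8,  10,  18,  12, 156], dtype=int32))
white (array([315.88461538, 181.09615385]), array([ 4,  7, 11,  6, 52], dtype=int32))
```

View pics/end.png

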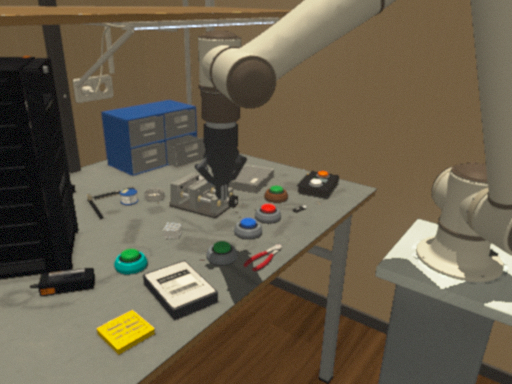

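The green cap at (221,247) and the white key at (316,181) are where they were at the start, everything else looks undisturbed, and the arm is clear.

```bash
python3 -c "from bench import arm; print(arm.job_done())"
```

```text
the job is handed in; nothing more can be done
None
```

I held the receiver's white key down for over two seconds and let it up, then pressed the green call button and withdrew; the final picture showed nothing shifted, and the job is handed in (no verdict was returned).

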